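# Fit the keyed crank to the bolt-length gauge and wind its stop to the marker

## Robot

A 7-joint arm with a two-finger parallel gripper is mounted at the origin on the work surface. World frame = base frame: x ahead of the robot, y to its left, z up, the work surface at z = 0. Lengths are in m, angles in rad, forces in N, time in s.
With the tool pointing down it reaches from about 0.4 to 0.85 m from the base axis. Payload 10.4 kg.
Tool frame: the origin (TCP) lies at the very end of the fingers, on their centre line; the grasp point (between the pads) lies 19 mm behind it; z points along the fingers, x is the direction in which the jaws open and shut, and the axes are right-handed (so a half turn about z gives the same grasp; the last joint's range is limited). The gripper opens to 87 mm and grips with 3 to 60 N. Pads are 19 mm wide; open, the fingers measure 117 mm over their backs; the gripper's body (75 mm by 190 mm) begins 51 mm behind the grasp point.
Start: joints at [1.209, 0.332, -0.065, 1.46, 0.022, 1.35, -0.088], TCP at [0.208, -0.589, 0.223] pointing down, gripper open.
Joint ranges: [-2.6, 2.6], [-0.5, 2.12], [-1.47, 1.34], [0.16, 2.42], [-1.27, 4.41], [0.06, 2.06], [-2.6, 2.6]. Speed limits (rad/s): [2.22, 2.22, 2.79, 2.79, 3.14, 3.14, 3.14].

## Interface

Orientations are given as a unit quaternion [x, y, z, w].
In Python, from bench import r gives the robot as it stands. The module is installed in compiled form; this text tells all that it offers.
- The arm moves only by the tool carry_out, never from a script. Its argument "commands" is a list that holds one entry, the list of rows, each a list of 7 numbers: the closure in counts, from 0 (fully open) to 255 (shut), then the shift along the tool's x, y, z in units of 25 mm (1.0 is 25 mm), then the turn, a rotation vector about the tool's x, y, z in units of 5 degrees (1.0 is 5 degrees). A call has 1 to 12 rows; each row is the pose to reach, as a shift and turn from the pose measured when the call began, along the tool's axes at that moment; what a row does not reach only later rows make up. A row lasts 1/8 s, in which the tool goes at most 62.5 mm and 10.7 degrees, less where a joint would pass 70% of its speed; a pose out of reach is approached as far as the arm can. A call with a gripper value outside its range is refused whole. The fingers move at their own pace and stop on an object; "grip_force" is the grip in N (left out, the last holds). Time passes only in rows, so rows that repeat a pose let the fingers close. It gives the time, the measured TCP pose, the force and the opening at its end, in the units of the state.
- r.read_state(): the state, without advancing time (a new reading comes with each control period).
- r.camera(name): name is "scene" or "top"; returns the picture (480x640x3 uint8, blue, green, red); there is no depth.
- r.camera_info(name): a dict with "fx", "fy", "cx", "cy" (pixels), "k1" (the pictures are not rectified: a ray, as slopes to the right and down, at radius r is drawn at 1 + k1 r^2 times it, then the intrinsics apply), "origin" and "rotation" of the camera in the world. Camera axes: x right, y down, z forward; pixel columns grow to the right and rows downward; lengths in m; the calibration is good to about 2 mm. A picture is of the moment at which its call begins. camera_info takes no time and is no camera call.
- r.close_job(): hands the job in, once; it reports no verdict.
The state is a dict: "time": time; "joint_positions": joint angles; "joint_vel": joint speeds; "joint_torque": joint torques, N m; "ee_pos": TCP position; "eef_rot": TCP orientation; "ft_force": force on the tool from outside, world axes, zero at the start; "torque": the same for the moment, N m; "width": finger opening in m.
Only numpy, scipy, OpenCV 4.12 (cv2) and the standard library are available. Lean on these libraries where they do the work, as an engineer would, in place of code of your own. Each camera call takes 0.05 s, during which the arm holds its last target.

## Task

Put the crank on the upright shaft of the bolt-length gauge, turned so that its keyway drops over the key and it sits fully down on the collar. Then turn the crank to wind the stop along until its pointer stands opposite the nib of the marker, and leave the crank in place. Move the stop only by the crank, do not shift the marker, and do not disturb the tin or the plain collar standing about.

Things in the scene. Friction and masses are not known exactly. Their poses are not given: they have to be found in the camera images.
- crank: Loose aluminium crank, 0.2 to 0.4 kg, standing on the table. Hub block 52 (x) x 40 (y) x 46 high; grip it by its two flat sides, 40 apart across y, clear over the full height. A 22 mm bore runs right through along z, with a keyway slot 8.5 wide on its +x side reaching 17.5 from the axis. A stub reaches 39 to +x. Origin: on the bore axis at the underside; z up; x towards the keyway.
- crank_handle (a point): Centre of the top of the crank's upright black grip (18 dia), 44 above the crank's underside, 58 from the bore axis on the crank's -x side, opposite the keyway. The arm to it is 16 wide, 10 to 22 above the underside. Axes as the crank.
- gauge: Bolt-length gauge fixed to the bench; place and yaw vary. Base plate 200 x 200 x 12; grey gear housing (66 in x, 90 in y, centred at x = -29, top 50 above the bench); beyond it, to +x, a rail along y with a sliding stop, and a scale strip with lines 5 mm apart. Origin: centre of the underside; x away from the robot at yaw 0, z up; the stop runs along y.
- shaft_seat (a point): Centre of the upper face of the collar (40 dia) at the foot of the upright steel shaft, 53 above the bench: the crank's underside sits here when home. Frame turns with the shaft: z up, x towards the key. Turning the shaft counter-clockwise seen from above moves the stop to gauge +y, 20 mm per rad, and back. About 0.1 N m of friction holds it where it is left.
- shaft_top (a point): Centre of the top of the shaft, 41 above the collar. The shaft is 20 dia, its top 10 tapered to 12 dia. A key 6 wide stands out on one side to 16 from the axis, from the collar to 24 above it, so a crank not lined up stops 24 too high. The key fits the keyway with about 0.09 rad of play either way. Frame as shaft_seat.
- stop: Steel sliding stop with rack bar and pointer, driven by the shaft; it must not be pushed directly. Block 26 x 30 x 22 (33 with its stop face). Origin: under the centre of the block, 18 above the bench; axes as the gauge.
- pointer_tip (a point): Tip of the stop's flat dark 3 mm wide pointer, on the middle of its upper edge, 26 above the bench, over the scale strip. It points to gauge +x and moves along gauge y. It starts 18 to 58 mm on the gauge -y side of the marker's nib.
- marker_tip (a point): Tip of the 3 mm wide nib of the marker, a small dark rider (20 x 16 x 12) on the outer edge of the scale strip. The nib points to gauge -x, 26 above the bench, its tip 5 mm farther along gauge x than the pointer's. Axes as the gauge. The marker stands somewhere along the scale and must stay there.
- tin: Bystander: closed plain tin, 62 dia, 85 high, loose. Origin: centre of the underside.
- collar: Bystander: plain aluminium collar, 48 dia, 40 high, with a plain 22 mm bore and no keyway, loose. Origin: centre of the underside.
There are look-alikes about, which are no part of the job. What is shaped like the crank but pink is not meant.

How it is judged:
On the way:
1. the crank is fully down on the shaft's collar, its keyway over the key (z of crank in the frame of shaft_seat between -0.003 and 0.003 m and horizontal distance between crank and shaft_seat below 0.004 m and angle between crank's own z axis and vertical below 0.08 rad), for 0.2 s.
At the end, for the whole second after the job is handed in: The crank sits on the collar (underside within 3 mm of it, within 4 mm of the axis, upright within 0.08 rad), the pointer is within 3 mm of the marker's nib along the scale, and the crank and the stop are at rest (all of step 1 and y of pointer_tip in the frame of marker_tip between -0.003 and 0.003 m and linear speed of stop below 0.005 m/s and linear speed of crank below 0.01 m/s); the robot touches nothing.
It fails at once if the stop is pushed by something other than the shaft (over 4 N) (contact force between anything else and stop above 4 N).
It fails at once if the marker is shifted by more than 3 mm (distance of marker_tip from where it was at the start of the episode above 0.003 m).
It fails at once if the tin is moved by more than 30 mm (distance of tin from where it was at the start of the episode above 0.03 m).
It fails at once if the plain collar is moved by more than 30 mm (distance of collar from where it was at the start of the episode above 0.03 m).
It also fails if it takes over 67 s, if anything falls off the work surface, if the arm or the gripper's body presses on something with over 40 N, if the wrist force passes 120 N, or if a joint passes its speed limit or range.

## Working session

There is one attempt and no reset: what is moved stays moved. The work goes in short steps, Python scripts to look and compute and a tool call to move; the robot and the scene stay as the last step left them, time stands still between calls to the robot, and variables do not carry over. Pictures are saved under pics/ and viewed, and the job is handed in when it is done.

Besides the shell and the picture viewer there is one more tool, called in YAML: its name, and indented under it one key for each argument. carry_out: Moves the arm, as the interface text tells. Its arguments: {"type":"object","properties":{"commands":{"type":"array"},"grip_force":{"type":"number"}},"required":["commands"]}

```bash
mkdir -p pics; python3 - <<'E'
from bench import r
import cv2
for n in("scene","top"):
    cv2.imwrite(f"pics/{n}0.png",r.camera(n)); print(r.camera_info(n))
s=r.read_state();print(s)
E
```

```text
{'fx': 456.48381763087167, 'fy': 456.48381763087167, 'cx': 319.33681298051926, 'cy': 237.2440363173108, 'k1': -0.08560671147439979, 'origin': array([ 0.90484243, -0.43062882,  0.87192138]), 'rotation': array([ 0.88569084,  0.3702253 , -0.10457029, -0.25990385])}
{'fx': 445.27497907221994, 'fy': 445.27497907221994, 'cx': 322.57039315548855, 'cy': 238.186499259089, 'k1': -0.08214145207503762, 'origin': array([ 0.44678412, -0.05602347,  0.98038393]), 'rotation': array([-0.69933556,  0.71179462, -0.05277659,  0.0386371 ])}
{'time': 0.1, 'joint_positions': array([ 1.20936266,  0.33278624, -0.06471587,  1.46084072,  0.02162006,
        1.34986482, -0.08847494]), 'joint_vel': array([ 1.37492201e-03, -1.32734089e-04,  9.04101765e-04, -1.22837730e-03,
        1.19756896e-03, -8.69779629e-05, -8.57761100e-04]), 'joint_torque': array([ 1.34452875e-03, -6.24545574e+01,  2.45844695e-02, -3.90717030e+01,
       -6.14397973e-02,  3.66533536e-02,  4.94739447e-05]), 'ee_pos': array([ 0.20763412, -0.58915616,  0.22185547]), 'eef_rot': array([ 8.16225014e-01, -5.77733818e-01, -5.09525683e-04, -3.19545513e-04]), 'ft_force': array([ 0.6044541 ,  0.04439652, -0.69292696]), 'torque': array([-0.01953904, -0.01388175, -0.04947626]), 'width': 0.0870469487138525}
```

View pics/scene0.png

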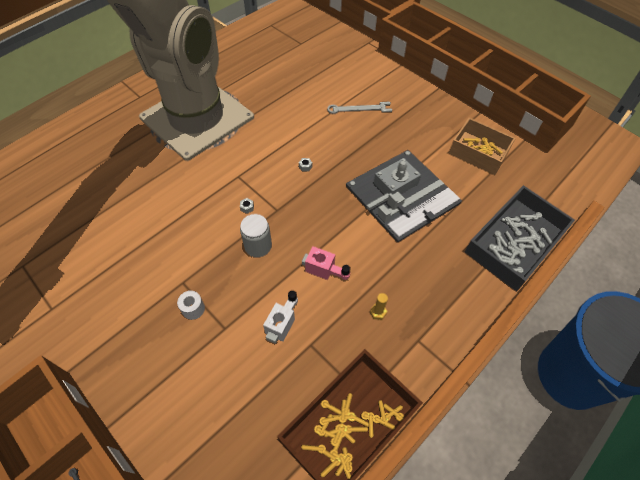

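View pics/top0.png

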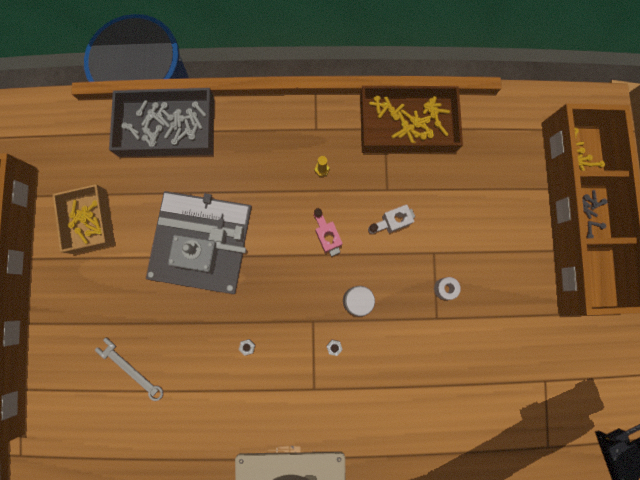

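In the top view, three things could be taken for the crank: the silver one at (399,218), the pink look-alike at (329,236) and the plain collar at (449,288). I choose the silver one and will check it in close crops.

```bash
cat > h.py <<'E'
import numpy as np,cv2
from scipy.spatial.transform import Rotation as R
from bench import r
def proj(n,P):
    c=r.camera_info(n);P=np.atleast_2d(P)
    q=(P-c["origin"])@R.from_quat(c["rotation"]).as_matrix()
    s=q[:,:2]/q[:,2:];r2=(s**2).sum(1,keepdims=True);s=s*(1+c["k1"]*r2)
    return s*[c["fx"],c["fy"]]+[c["cx"],c["cy"]]
def back(n,uv,z):
    c=r.camera_info(n);d=(np.atleast_2d(uv)-[c["cx"],c["cy"]])/[c["fx"],c["fy"]]
    s=d.copy()
    for _ in range(20): s=d/(1+c["k1"]*(s**2).sum(1,keepdims=True))
    w=np.c_[s,np.ones(len(s))]@R.from_quat(c["rotation"]).as_matrix().T
    return c["origin"]+w*((z-c["origin"][2])/w[:,2:])
def crop(img,x0,y0,w,h,k,name):
    cv2.imwrite(name,cv2.resize(img[y0:y0+h,x0:x0+w],None,fx=k,fy=k,interpolation=cv2.INTER_CUBIC))
E
python3 - <<'E'
from h import *
t=cv2.imread("pics/top0.png");s=cv2.imread("pics/scene0.png")
a=lambda im,x,y,w,h,k:cv2.resize(im[y:y+h,x:x+w],None,fx=k,fy=k,interpolation=cv2.INTER_CUBIC)
cv2.imwrite("pics/c1.png",np.hstack([a(t,360,190,65,60,6),a(s,250,285,65,60,6)]))
cv2.imwrite("pics/c2.png",a(t,140,185,120,115,5))
cv2.imwrite("pics/c3.png",a(s,340,145,125,100,6))
print(back("top",[[399,218]],.046),back("top",[[191,247]],.094))
E
```

```text
[[ 0.60909343 -0.24042495  0.046     ]] [[0.54846357 0.18940747 0.094     ]]
```

View pics/c1.png

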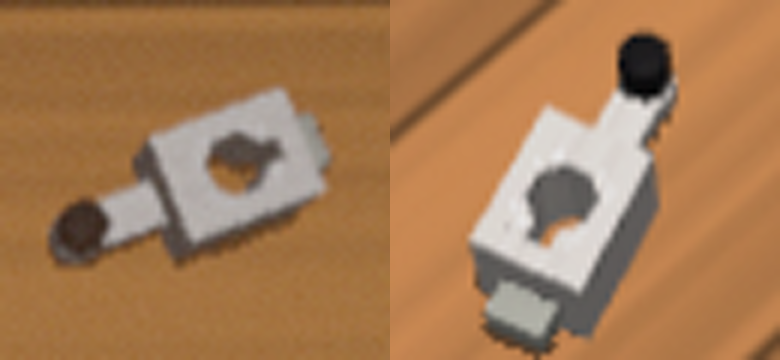

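View pics/c2.png

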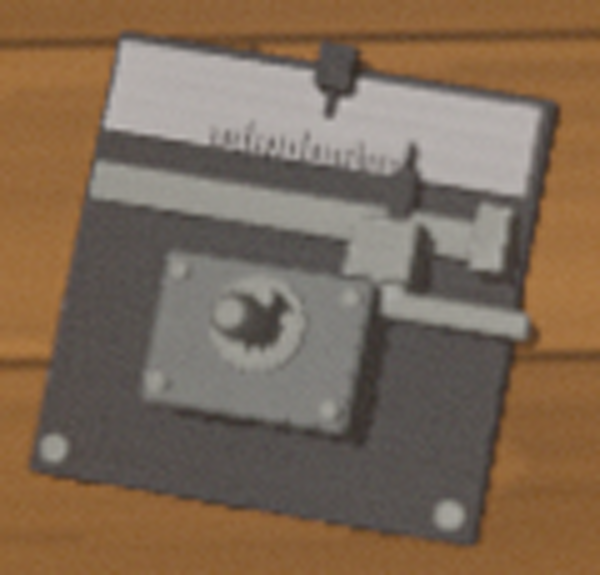

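View pics/c3.png

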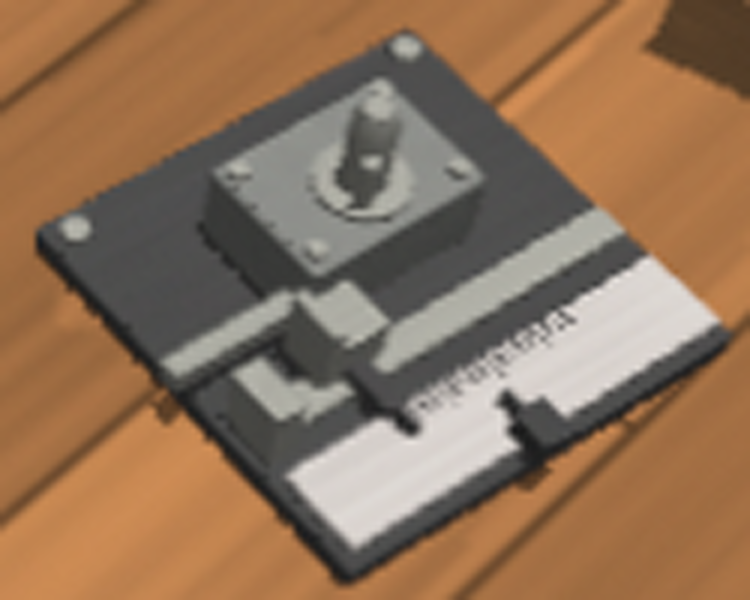

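```bash
python3 - <<'E'
from h import *
t=cv2.imread("pics/top0.png");s=cv2.imread("pics/scene0.png")
a=lambda im,x,y,w,h,k:cv2.resize(im[y:y+h,x:x+w],None,fx=k,fy=k,interpolation=cv2.INTER_CUBIC)
cv2.imwrite("pics/c4.png",np.hstack([a(t,174,232,34,34,11),a(s,388,153,34,34,11)]))
# gauge fit
T=np.array([[168,250],[378,280],[348,432],[143,400]])/5+[140,185]-.4
S=np.array([[382,80],[212,180],[315,275],[485,183]])/6+[340,145]-.4
# order top: far-left(+x,+y),(+x,-y),(-x,-y),(-x,+y)
G=np.array([[4,45],[4,-45],[-62,-45],[-62,45]])/1e3
Gs=G[[3,2,1,0]]
print("top",back("top",T,.05)); print("sc",back("scene",S,.05))
from scipy.optimize import least_squares
def W(p,g,z): c,s_=np.cos(p[2]),np.sin(p[2]); return np.c_[p[0]+c*g[:,0]-s_*g[:,1],p[1]+s_*g[:,0]+c*g[:,1],np.full(len(g),z)]
for sel in((1,1),(1,0),(0,1)):
    f=lambda p:np.r_[sel[0]*(proj("top",W(p,G,.05))-T).ravel(),sel[1]*(proj("scene",W(p,Gs,.05))-S).ravel()]
    o=least_squares(f,[.55,.18,-.1]);print(o.x,np.round(o.fun,1))
E
```

```text
top [[0.5805167  0.2401495  0.05      ]
 [0.56626077 0.15046974 0.05      ]
 [0.50243082 0.1623912  0.05      ]
 [0.51708815 0.24931437 0.05      ]]
sc [[0.51725762 0.24810683 0.05      ]
 [0.50415107 0.15897098 0.05      ]
 [0.56315658 0.15170906 0.05      ]
 [0.58024815 0.23530416 0.05      ]]
[ 0.56984884  0.19507174 -0.16627845] [ 0.6 -0.3  0.2 -0.   0.7  0.6 -0.2  0.4  0.1 -0.6 -0.4 -1.1  0.6  1.2
  1.2 -0.6]
[ 0.57020394  0.19588257 -0.16291211] [ 0.2 -0.4 -0.2 -0.3  0.4  0.3 -0.5  0.4  0.  -0.  -0.  -0.   0.   0.
  0.  -0. ]
[ 0.5696502   0.19372126 -0.17149228] [ 0.  -0.   0.   0.   0.   0.   0.   0.  -0.2 -0.3 -0.8 -1.   0.1  1.4
  0.9 -0.2]
```

View pics/c4.png

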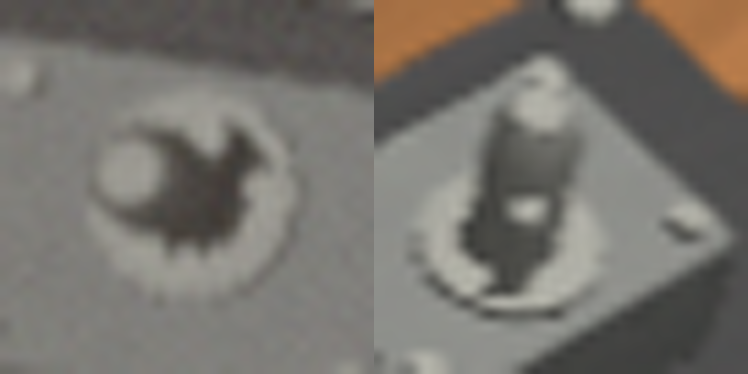

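```bash
python3 - <<'E'
from h import *
tt=lambda x,y:[x/11+174-.45,y/11+232-.45]
ss=lambda x,y:[(x-374)/11+388-.45,y/11+153-.45]
print("collar",back("top",tt(193,194),.053),back("scene",ss(508,242),.053))
print("top",back("top",tt(130,172),.094),back("scene",ss(540,98),.094))
print("key",back("top",tt(205,128),.077),back("scene",ss(527,210),.077))
# crank points
ct=lambda x,y:[x/6+360-.4,y/6+190-.4]
cs=lambda x,y:[(x-390)/6+250-.4,y/6+285-.4]
print(np.round(back("top",[ct(*p) for p in[(150,138),(278,90),(325,187),(192,246)]],.046),4))
print(np.round(back("scene",[cs(*p) for p in[(548,105),(653,155),(582,292),(470,237)]],.046),4))
print(back("top",ct(83,224),.044),back("scene",cs(646,50),.044))
E
```

```text
collar [[0.54854842 0.20047367 0.053     ]] [[0.54623702 0.19890826 0.053     ]]
top [[0.5482674 0.2008103 0.094    ]] [[0.54388167 0.20234883 0.094     ]]
key [[0.55822947 0.19181034 0.077     ]] [[0.553946   0.19005334 0.077     ]]
[[ 0.6213 -0.2098  0.046 ]
 [ 0.6381 -0.2567  0.046 ]
 [ 0.6026 -0.2721  0.046 ]
 [ 0.5821 -0.2234  0.046 ]]
[[ 0.5826 -0.2232  0.046 ]
 [ 0.6197 -0.2107  0.046 ]
 [ 0.6382 -0.2588  0.046 ]
 [ 0.5994 -0.2719  0.046 ]]
[[ 0.59089224 -0.18500591  0.044     ]] [[ 0.5897619  -0.18603909  0.044     ]]
```

```bash
python3 - <<'E'
from h import *
t=cv2.imread("pics/top0.png");s=cv2.imread("pics/scene0.png")
rows=[]
for n,im,x0,y0,c in(("top",t,174,232,(.5484,.2006)),("scene",s,388,153,(.5453,.2005))):
    row=[]
    for a in(-.6,-.75,-.9,-1.05):
        k=10;v=cv2.resize(im[y0:y0+30,x0:x0+34][:, :26] if 0 else im[y0:y0+30,x0:x0+28],None,fx=7,fy=7,interpolation=cv2.INTER_CUBIC)
        def poly(P,col):
            u=(proj(n,P)-[x0,y0]+.5)*7-.5
            cv2.polylines(v,[np.round(u*8).astype(int)],True,col,1,cv2.LINE_AA,3)
        th=np.linspace(0,6.28,40)
        cir=lambda rr,z:np.c_[c[0]+rr*np.cos(th),c[1]+rr*np.sin(th),0*th+z]
        poly(cir(.02,.053),(0,255,0));poly(cir(.006,.094),(0,255,255))
        M=np.array([[np.cos(a),-np.sin(a)],[np.sin(a),np.cos(a)]])
        q=np.array([[.0095,-.003],[.016,-.003],[.016,.003],[.0095,.003]])@M.T+c
        poly(np.c_[q,[.077]*4],(0,0,255));poly(np.c_[q,[.053]*4],(255,0,0))
        row.append(v)
    rows.append(np.hstack(row))
cv2.imwrite("pics/k1.png",np.vstack(rows))
E
```

```text
(no output)
```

View pics/k1.png

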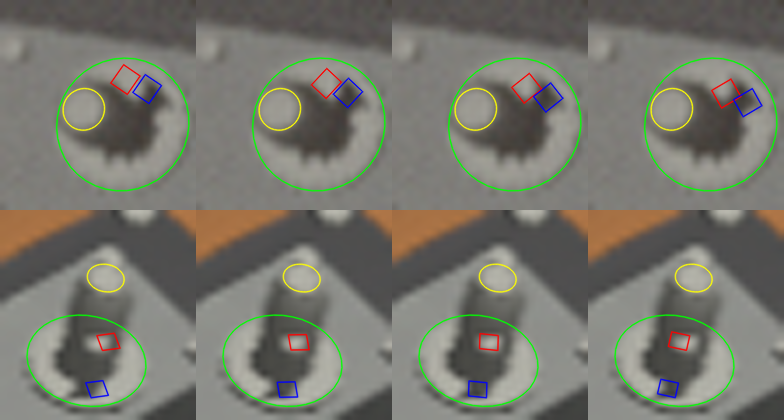

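```bash
cat >> h.py <<'E'
def rows(pos,yaw,n=1,closure=0):
    """row values needed from the current pose to pos, tool straight down with its x at yaw"""
    s=r.read_state();R0=R.from_quat(s["eef_rot"])
    x=np.array([np.cos(yaw),np.sin(yaw),0]);z=np.array([0,0,-1.]);y=np.cross(z,x)
    Rt=R.from_matrix(np.c_[x,y,z])
    sh=R0.inv().apply(np.array(pos)-s["ee_pos"])/.025
    tr=np.degrees((R0.inv()*Rt).as_rotvec())/5
    return np.round(np.r_[sh,tr],3)
def st():
    s=r.read_state();m=R.from_quat(s["eef_rot"]).as_matrix()
    print("t",round(s["time"],2),"pos",np.round(s["ee_pos"],4),"yaw",round(np.arctan2(m[1,0],m[0,0]),4),"tilt",round(np.arccos(-m[2,2]),4),"F",np.round(s["ft_force"],1),"M",np.round(s["torque"],2),"w",round(s["width"],4),"q",np.round(s["joint_positions"],2))
E
python3 - <<'E'
from h import *
ct=lambda x,y:[x/5+140-.4,y/5+185-.4]
cs=lambda x,y:[x/6+340-.4,y/6+145-.4]
a=-.166;ex=np.array([np.cos(a),np.sin(a)]);ey=np.array([-np.sin(a),np.cos(a)])
for n,p,m in(("top",ct(411,147),ct(329,115)),("scene",cs(412,430),cs(508,393))):
    P=back(n,[p,m],.026)[:,:2];d=P[1]-P[0];print(n,P,d@ex,d@ey)
st()
print(rows([.6105,-.241,.12],.361))
E
```

```text
top [[0.62750116 0.14212747]
 [0.64234478 0.17830507]] 0.008661639365141468 0.03813303006546652
scene [[0.62751084 0.1379649 ]
 [0.6424583  0.1780786 ]] 0.008113649874326091 0.04203218072665771
t 0.1 pos [ 0.2076 -0.5892  0.2219] yaw -1.2319 tilt 0.0012 F [ 0.6  0.  -0.7] M [-0.02 -0.01 -0.05] w 0.087 q [ 1.21  0.33 -0.06  1.46  0.02  1.35 -0.09]
[-7.7720e+00 -1.9828e+01  4.0820e+00 -1.0000e-02  1.1000e-02 -1.8253e+01]
```

carry_out:
  commands:
    - [[0,-2,-5,1,0,0,-4],[0,-4,-10,2,0,0,-9],[0,-7.77,-19.83,3.5,0,0,-18.25],[0,-7.77,-19.83,3.5,0,0,-18.25],[0,-7.77,-19.83,3.5,0,0,-18.25],[0,-7.77,-19.83,3.5,0,0,-18.25],[0,-7.77,-19.83,3.5,0,0,-18.25],[0,-7.77,-19.83,4.08,0,0,-18.25],[0,-7.77,-19.83,4.08,0,0,-18.25],[0,-7.77,-19.83,4.08,0,0,-18.25]]
  grip_force: 30

```text
time: 1.35
ee_pos: [0.612, -0.2364, 0.1181]
eef_rot: [0.983, 0.183, -0.001, -0.002]
ft_force: [0.3, -0.5, 0.7]
width: 0.0872
```

```bash
python3 - <<'E'
from h import *
st();print(rows([.6105,-.241,.12],.361),rows([.6105,-.241,.009],.361))
E
```

```text
t 1.35 pos [ 0.612  -0.2364  0.1181] yaw 0.3675 tilt 0.0051 F [ 0.3 -0.5  0.7] M [ 0.01 -0.07 -0.03] w 0.0872 q [ 0.67  0.53 -0.51  1.47  0.26  1.22  0.5 ]
[-0.121  0.15  -0.076 -0.058  0.003  0.075] [-1.200e-01  1.720e-01  4.363e+00 -5.800e-02  3.000e-03  7.500e-02]
```

carry_out:
  commands:
    - [[0,-0.12,0.16,1,0,0,0],[0,-0.12,0.17,2,-0.06,0,0.07],[0,-0.12,0.17,3.5,-0.06,0,0.07],[0,-0.12,0.17,4.3,-0.06,0,0.07],[0,-0.12,0.17,4.3,-0.06,0,0.07],[0,-0.12,0.17,4.3,-0.06,0,0.07]]
  grip_force: 30

```text
time: 2.1
ee_pos: [0.6113, -0.2414, 0.0121]
eef_rot: [0.984, 0.179, 0.001, 0.001]
ft_force: [-0.1, 0.2, 0.6]
width: 0.0871
```

```bash
python3 - <<'E'
from h import *
st();print(rows([.6105,-.241,.01],.361))
a=r.camera("scene");b=r.camera("top")
q=lambda im,x,y:cv2.resize(im[y:y+100,x:x+100],None,fx=4,fy=4,interpolation=cv2.INTER_CUBIC)
cv2.imwrite("pics/g1.png",np.hstack([q(a,230,270),q(b,350,170)]))
E
```

```text
t 2.1 pos [ 0.6113 -0.2414  0.0121] yaw 0.3609 tilt 0.0018 F [-0.1  0.2  0.6] M [-0.01 -0.18  0.01] w 0.0871 q [ 0.66  0.63 -0.48  1.55  0.32  1.03  0.45]
[-0.023 -0.027  0.083  0.016 -0.013 -0.001]
```

View pics/g1.png

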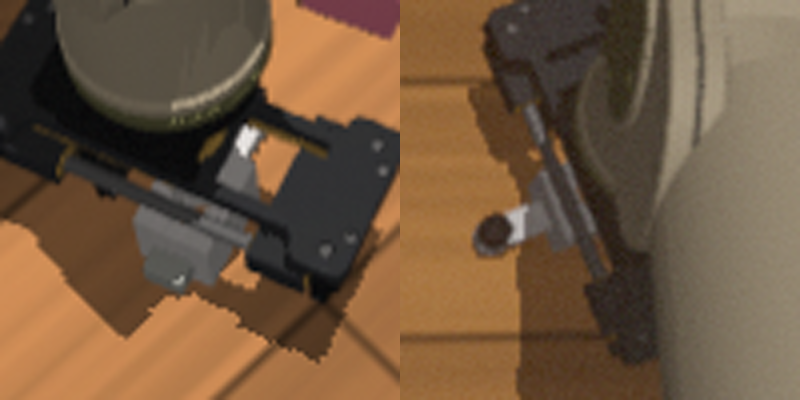

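The pictures show the crank between the open jaws, with the stub at scene crop (170,270) and the handle clear at top crop (495,235). I'll close and lift.

carry_out:
  commands:
    - [[255,0,0,0,0,0,0],[255,0,0,0,0,0,0],[255,0,0,0,0,0,0],[255,0,0,0,0,0,0],[255,0,0,0,0,0,0],[255,0,0,0,0,0,0]]
  grip_force: 35

```text
time: 2.95
ee_pos: [0.6113, -0.2414, 0.0122]
eef_rot: [0.984, 0.18, 0.001, 0.001]
ft_force: [0.3, -0.7, -0.2]
width: 0.04
```

```bash
python3 - <<'E'
from h import *
st()
E
```

```text
t 2.95 pos [ 0.6113 -0.2414  0.0122] yaw 0.3611 tilt 0.0021 F [ 0.3 -0.7 -0.2] M [ 0.01 -0.13  0.02] w 0.04 q [ 0.66  0.63 -0.48  1.55  0.32  1.03  0.45]
```

```bash
python3 - <<'E'
from h import *
print(rows([.547,.2003,.15],.69))
E
```

```text
[ 3.8420e+00 -1.7428e+01 -5.5370e+00  2.1000e-02 -1.2000e-02 -3.7690e+00]
```

carry_out:
  commands:
    - [[255,0,0,-2,0,0,0],[255,0,0,-4,0,0,0],[255,0,0,-5.5,0,0,0],[255,0.7,-3.2,-5.54,0,0,-0.7],[255,1.4,-6,-5.54,0,0,-1.4],[255,2.1,-9,-5.54,0,0,-2.1],[255,2.8,-12,-5.54,0,0,-2.8],[255,3.4,-15,-5.54,0,0,-3.4],[255,3.84,-17.43,-5.54,0,0,-3.77],[255,3.84,-17.43,-5.54,0,0,-3.77],[255,3.84,-17.43,-5.54,0,0,-3.77],[255,3.84,-17.43,-5.54,0,0,-3.77]]

```text
time: 4.45
ee_pos: [0.5466, 0.2005, 0.1497]
eef_rot: [0.941, 0.339, 0.0, 0.001]
ft_force: [-0.2, -1.2, -2.5]
width: 0.0398
```

```bash
python3 - <<'E'
from h import *
st()
a=r.camera("scene");b=r.camera("top")
q=lambda im,x,y:cv2.resize(im[y:y+100,x:x+100],None,fx=4,fy=4,interpolation=cv2.INTER_CUBIC)
cv2.imwrite("pics/g2.png",np.hstack([q(a,350,110),q(b,140,190)]))
cv2.imwrite("pics/g2s.png",a)
E
```

```text
t 4.45 pos [0.5466 0.2005 0.1497] yaw 0.6915 tilt 0.0019 F [-0.2 -1.2 -2.5] M [-0.06 -0.15 -0.  ] w 0.0398 q [ 0.19  0.39 -0.77  1.64  0.29  1.23  0.05]
```

View pics/g2.png

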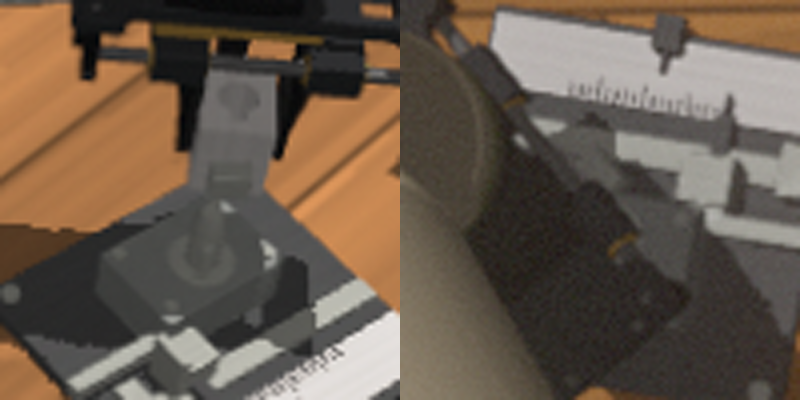

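```bash
python3 - <<'E'
from h import *
im=cv2.imread("pics/g2s.png")
x0,y0=385,120;k=10
v=cv2.resize(im[y0:y0+60,x0:x0+50],None,fx=k,fy=k,interpolation=cv2.INTER_CUBIC)
v=cv2.convertScaleAbs(v,alpha=1.5)
def poly(P,col):
    u=(proj("scene",P)-[x0,y0]+.5)*k-.5;cv2.polylines(v,[np.round(u*8).astype(int)],True,col,1,cv2.LINE_AA,3)
c=np.array([.5466,.2005]);a=.6915-np.pi/2;M=np.array([[np.cos(a),-np.sin(a)],[np.sin(a),np.cos(a)]]);zb=.1497-.0122
f=lambda q,z:np.c_[np.array(q)@M.T+c,[z]*len(q)]
th=np.linspace(0,6.2,40)
poly(f(np.c_[.011*np.cos(th),.011*np.sin(th)],zb+.046),(0,255,0))
h=[[.026,.02],[-.026,.02],[-.026,-.02],[.026,-.02]]
poly(f(h,zb+.046),(0,255,255));poly(f([[.039,.0085],[.026,.0085],[.026,-.0085],[.039,-.0085]],zb),(0,255,255))
q=[[.0095,-.003],[.016,-.003],[.016,.003],[.0095,.003]]
poly(f(q,.077),(0,0,255));poly(f(q,.053),(255,0,0));poly(f(np.c_[.02*np.cos(th),.02*np.sin(th)],.053),(0,255,0));poly(f(np.c_[.006*np.cos(th),.006*np.sin(th)],.094),(0,255,0))
cv2.imwrite("pics/g3.png",v)
E
```

```text
(no output)
```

View pics/g3.png

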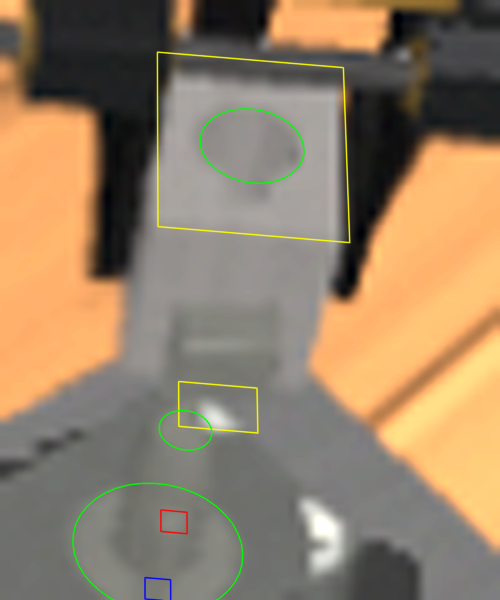

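carry_out:
  commands:
    - [[255,0,0,0.8,0,0,0],[255,0,0,1.4,0,0,0],[255,0,0,1.8,0,0,0],[255,0,0,2.0,0,0,0],[255,0,0,2.2,0,0,0],[255,0,0,2.2,0,0,0]]

```text
time: 5.3
ee_pos: [0.5474, 0.1989, 0.0946]
eef_rot: [0.941, 0.337, 0.0, 0.001]
ft_force: [1.0, 1.1, -4.4]
width: 0.0398
```

```bash
python3 - <<'E'
from h import *
st()
E
```

```text
t 5.3 pos [0.5474 0.1989 0.0946] yaw 0.6885 tilt 0.002 F [ 1.   1.1 -4.4] M [ 0.55 -0.19 -0.04] w 0.0398 q [ 0.17  0.45 -0.74  1.7   0.33  1.13  0.02]
```

carry_out:
  commands:
    - [[255,0,0,0.2,0,0,0],[255,0,0,0.3,0,0,0],[255,0,0,0.4,0,0,0],[255,0,0,0.4,0,0,0]]

```text
time: 5.8
ee_pos: [0.5475, 0.1991, 0.0845]
eef_rot: [0.941, 0.338, 0.001, 0.001]
ft_force: [1.8, 1.9, -4.3]
width: 0.0398
```

```bash
python3 - <<'E'
from h import *
st()
E
```

```text
t 5.8 pos [0.5475 0.1991 0.0845] yaw 0.6886 tilt 0.0019 F [ 1.8  1.9 -4.3] M [ 0.73 -0.43  0.03] w 0.0398 q [ 0.17  0.46 -0.74  1.7   0.34  1.11  0.02]
```

carry_out:
  commands:
    - [[255,0,0,0.2,0,0,0],[255,0,0,0.4,0,0,0],[255,0,0,0.6,0,0,0],[255,0,0,0.72,0,0,0],[255,0,0,0.76,0,0,0],[255,0,0,0.78,0,0,0]]

```text
time: 6.55
ee_pos: [0.5475, 0.1992, 0.0651]
eef_rot: [0.941, 0.338, 0.001, 0.001]
ft_force: [-2.2, 2.2, 1.5]
width: 0.0398
```

```bash
python3 - <<'E'
from h import *
st()
E
```

```text
t 6.55 pos [0.5475 0.1992 0.0651] yaw 0.6888 tilt 0.0019 F [-2.2  2.2  1.5] M [ 0.57  0.18 -0.06] w 0.0398 q [ 0.16  0.48 -0.73  1.72  0.36  1.08  0.  ]
```

carry_out:
  commands:
    - [[0,0,0,0,0,0,0],[0,0,0,0,0,0,0],[150,0,0,0,0,0,0],[255,0,0,0,0,0,0],[255,0,0,0,0,0,0],[255,0,0,0,0,0,0],[255,0,0,0,0,0,0]]
  grip_force: 25

```text
time: 7.42
ee_pos: [0.5475, 0.1991, 0.0651]
eef_rot: [0.941, 0.338, 0.001, 0.001]
ft_force: [1.0, 0.6, -0.1]
width: 0.0393
```

```bash
python3 - <<'E'
from h import *
st()
E
```

```text
t 7.42 pos [0.5475 0.1991 0.0651] yaw 0.6886 tilt 0.0019 F [ 1.   0.6 -0.1] M [-0.03 -0.23  0.03] w 0.0393 q [ 0.16  0.48 -0.73  1.72  0.36  1.08  0.  ]
```

carry_out:
  commands:
    - [[255,0,0,0,0,0,0],[255,0,0,0,0,0,-1],[255,0,0,0,0,0,-2],[255,0,0,0,0,0,-3],[255,0,0,0,0,0,-4],[255,0,0,0,0,0,-5],[255,0,0,0,0,0,-5]]

```text
time: 8.3
ee_pos: [0.5475, 0.199, 0.0651]
eef_rot: [0.846, 0.533, 0.0, 0.001]
ft_force: [0.4, -0.4, 0.4]
width: 0.0399
```

```bash
python3 - <<'E'
from h import *
st()
E
```

```text
t 8.3 pos [0.5475 0.199  0.0651] yaw 1.1244 tilt 0.0018 F [ 0.4 -0.4  0.4] M [-0.06 -0.13  0.01] w 0.0399 q [ 0.22  0.51 -0.81  1.72  0.41  1.09  0.4 ]
```

Smooth, with low forces. I'll wind further in two parts.

carry_out:
  commands:
    - [[255,0,0,0,0,0,-1.2],[255,0,0,0,0,0,-2.4],[255,0,0,0,0,0,-3.6],[255,0,0,0,0,0,-4.8],[255,0,0,0,0,0,-6],[255,0,0,0,0,0,-7.2],[255,0,0,0,0,0,-8.4],[255,0,0,0,0,0,-9.6],[255,0,0,0,0,0,-11],[255,0,0,0,0,0,-12],[255,0,0,0,0,0,-12],[255,0,0,0,0,0,-12]]

```text
time: 9.8
ee_pos: [0.5478, 0.1991, 0.0652]
eef_rot: [0.467, 0.884, 0.0, 0.001]
ft_force: [2.4, 1.1, -1.4]
width: 0.0399
```

```bash
python3 - <<'E'
from h import *
st()
a=r.camera("scene");b=r.camera("top")
cv2.imwrite("pics/w1s.png",a);cv2.imwrite("pics/w1t.png",b)
q=lambda im,x,y:cv2.resize(im[y:y+100,x:x+100],None,fx=4,fy=4,interpolation=cv2.INTER_CUBIC)
cv2.imwrite("pics/w1.png",np.hstack([q(a,360,150),q(b,150,180)]))
E
```

```text
t 9.8 pos [0.5478 0.1991 0.0652] yaw 2.1693 tilt 0.0021 F [ 2.4  1.1 -1.4] M [ 0.36 -0.8  -0.11] w 0.0399 q [ 0.35  0.6  -1.01  1.71  0.55  1.15  1.36]
```

View pics/w1.png

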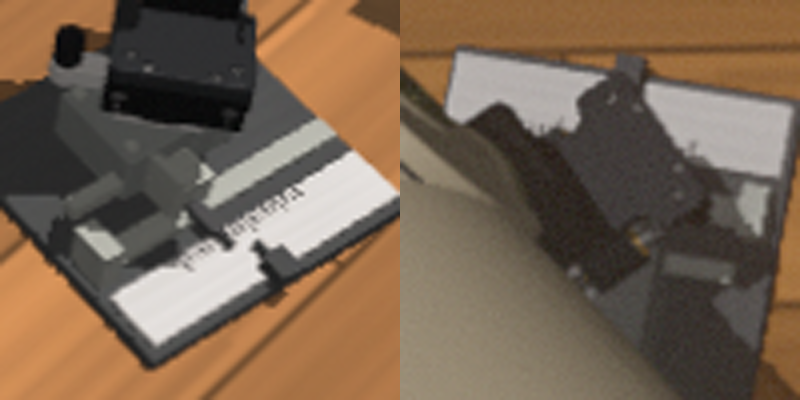

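```bash
python3 - <<'E'
from h import *
im=cv2.imread("pics/w1s.png");crop(im,395,190,50,40,14,"pics/w2.png")
a=-.166;ex=np.array([np.cos(a),np.sin(a)]);ey=np.array([-np.sin(a),np.cos(a)])
P=back("scene",np.array([[228,246],[258,243]])/4+[360,150]-.4,.026)[:,:2];d=P[1]-P[0];print(d@ex,d@ey)
E
```

```text
0.008352838338361177 0.015749080323244097
```

View pics/w2.png

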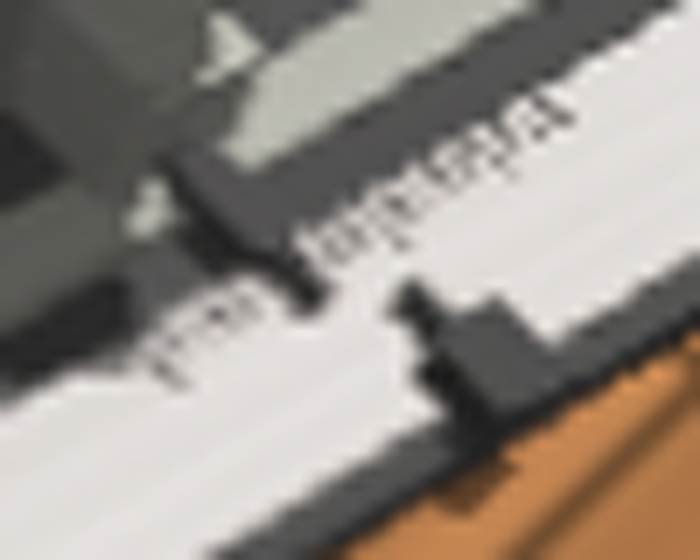

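carry_out:
  commands:
    - [[255,0,0,0,0,0,-1],[255,0,0,0,0,0,-2],[255,0,0,0,0,0,-3],[255,0,0,0,0,0,-4],[255,0,0,0,0,0,-5],[255,0,0,0,0,0,-6],[255,0,0,0,0,0,-6],[255,0,0,0,0,0,-6]]

```text
time: 10.9
ee_pos: [0.5481, 0.1992, 0.0652]
eef_rot: [0.223, 0.975, 0.0, 0.001]
ft_force: [3.7, 2.5, -3.8]
width: 0.04
```

```bash
python3 - <<'E'
from h import *
st()
im=r.camera("scene");cv2.imwrite("pics/w3s.png",im);crop(im,395,180,55,50,14,"pics/w3.png")
E
```

```text
t 10.9 pos [0.5481 0.1992 0.0652] yaw 2.6927 tilt 0.0028 F [ 3.7  2.5 -3.8] M [ 0.73 -1.25 -0.11] w 0.04 q [ 0.41  0.65 -1.11  1.71  0.63  1.18  1.83]
```

View pics/w3.png

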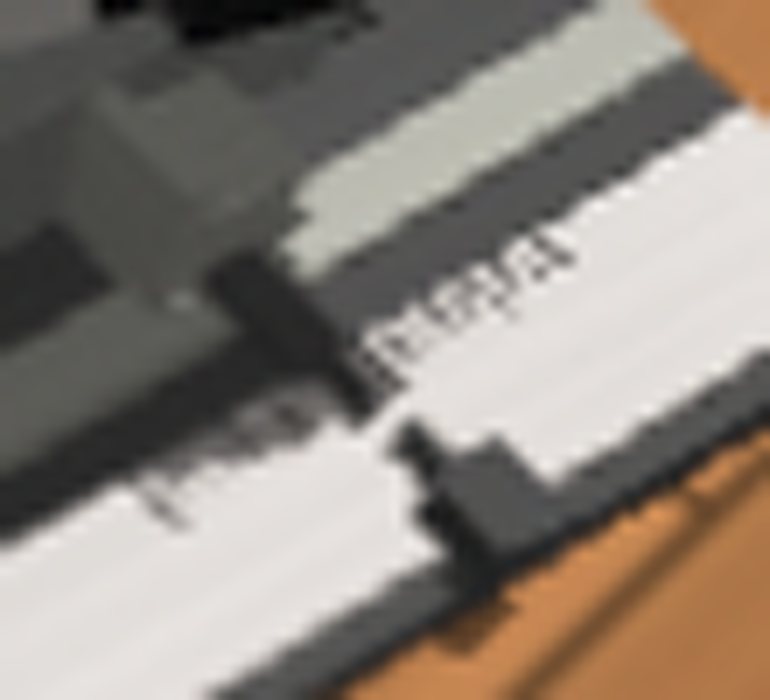

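```bash
python3 - <<'E'
from h import *
im=cv2.imread("pics/w3s.png")
k=14;x0,y0=395,180
v=cv2.resize(im[y0:y0+50,x0:x0+55],None,fx=k,fy=k,interpolation=cv2.INTER_CUBIC)
v=cv2.convertScaleAbs(v,alpha=1.4,beta=10)
a=-.166;ex=np.array([np.cos(a),np.sin(a)]);ey=np.array([-np.sin(a),np.cos(a)])
c=lambda p:np.array(p)/k+[x0,y0]-.5+.5/k
P=back("scene",[c((372,402)),c((410,432))],.026)[:,:2];d=P[1]-P[0];print(d@ex,d@ey)
n=P[1]
def line(dy,col):
    A=[n+ex*e+ey*dy for e in(-.045,.012)];u=(proj("scene",np.c_[A,[.026]*2])-[x0,y0]+.5)*k-.5
    cv2.line(v,*[tuple(int(t) for t in p) for p in u],col,1,cv2.LINE_AA)
for dy in(-.0015,.0015):line(dy,(0,0,255))
for dy in(-.0065,-.0035):line(dy,(0,200,0))
cv2.imwrite("pics/w4.png",v)
E
```

```text
0.008152355649807557 0.0010548800263769302
```

View pics/w4.png

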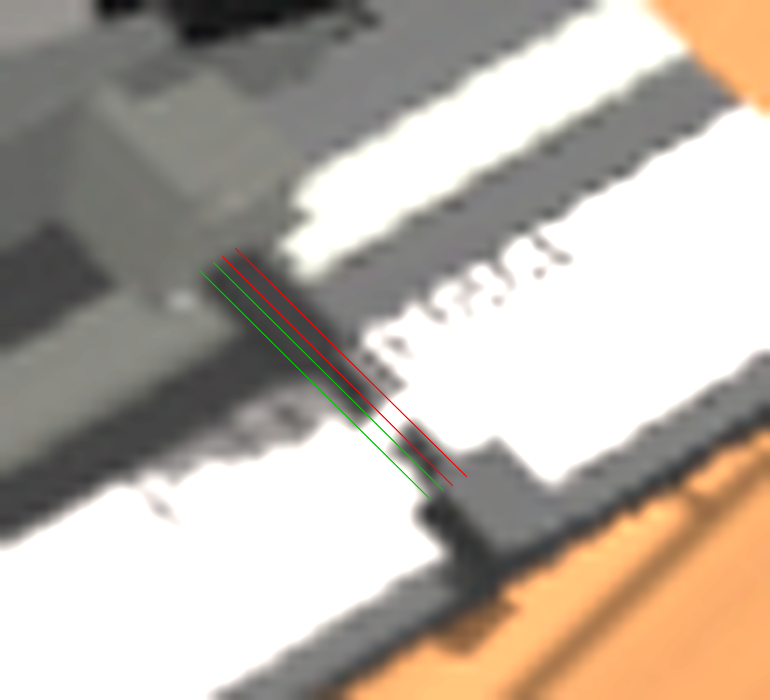

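carry_out:
  commands:
    - [[0,0,0,0,0,0,0],[0,0,0,0,0,0,0],[0,0,0,0,0,0,0],[0,0,0,0,0,0,0],[0,0,0,-1,0,0,0],[0,0,0,-2.5,0,0,0],[0,0,0,-4.5,0,0,0],[0,0,0,-5,0,0,0]]

```text
time: 11.95
ee_pos: [0.5487, 0.2002, 0.1933]
eef_rot: [0.223, 0.975, 0.001, 0.003]
ft_force: [-0.3, -0.2, -0.4]
width: 0.0868
```

```bash
python3 - <<'E'
from h import *
st();print(rows([.48,-.1,.2],2.6))
E
```

```text
t 11.95 pos [0.5487 0.2002 0.1933] yaw 2.6928 tilt 0.0066 F [-0.3 -0.2 -0.4] M [ 0.16 -0.02  0.01] w 0.0868 q [ 0.48  0.53 -1.21  1.58  0.51  1.38  1.91]
[ -2.737 -12.009  -0.296   0.044   0.062   1.063]
```

carry_out:
  commands:
    - [[0,-0.5,-2.4,-0.3,0,0,0],[0,-1,-4.8,-0.3,0,0,0],[0,-1.6,-7,-0.3,0,0,0],[0,-2.2,-9.5,-0.3,0,0,0],[0,-2.7,-12,-0.3,0,0,0],[0,-2.7,-12,-0.3,0,0,0],[0,-2.7,-12,-0.3,0,0,0]]

```text
time: 12.82
ee_pos: [0.479, -0.0994, 0.1997]
eef_rot: [0.223, 0.975, 0.001, 0.003]
ft_force: [0.4, 1.1, 1.1]
width: 0.0867
```

```bash
python3 - <<'E'
from h import *
st()
a=r.camera("scene");b=r.camera("top")
cv2.imwrite("pics/x1s.png",a);cv2.imwrite("pics/x1t.png",b)
q=lambda im,x,y,w,k:cv2.resize(im[y:y+w,x:x+w],None,fx=k,fy=k,interpolation=cv2.INTER_CUBIC)
cv2.imwrite("pics/x1.png",np.hstack([q(a,345,140,115,3.4),q(b,145,185,110,3.5545)[:391,:391]]))
cv2.imwrite("pics/x2.png",np.hstack([q(a,405,190,40,10),q(b,190,187,40,10)]))
E
```

```text
t 12.82 pos [ 0.479  -0.0994  0.1997] yaw 2.6918 tilt 0.0062 F [0.4 1.1 1.1] M [ 0.23 -0.08  0.03] w 0.0867 q [ 1.36  0.3  -1.4   1.8   0.3   1.3   2.57]
```

View pics/x1.png

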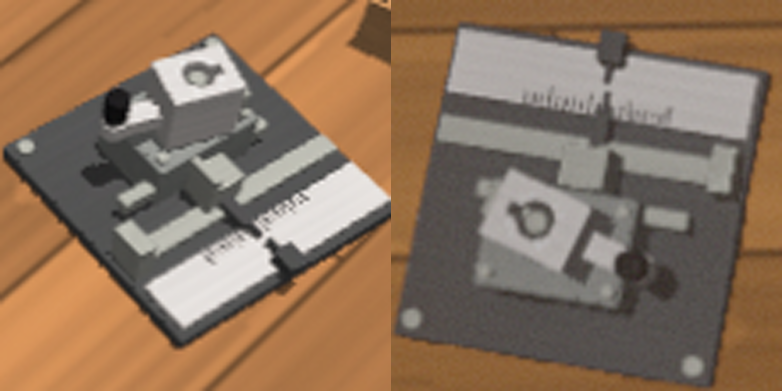

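View pics/x2.png

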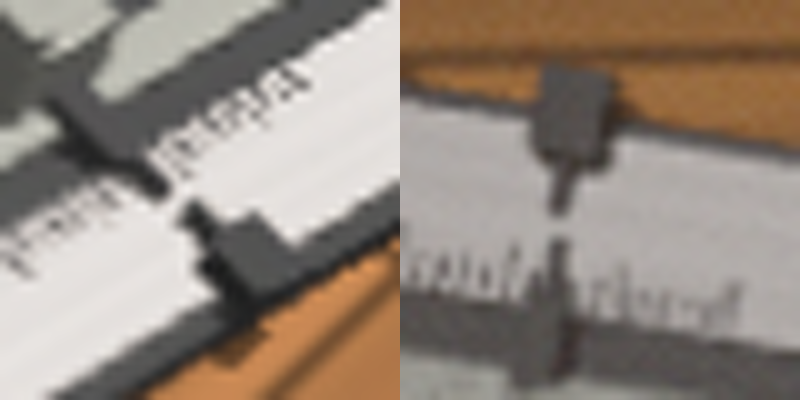

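```bash
cat > rect.py <<'E'
from h import *
import sys
def rect(n,im,yaw=-.166,c=(.6398,.179),px=2e-4):
    # gauge-aligned rectification in plane z=.026; cols: -y to the right, rows: -x downward
    ex=np.array([np.cos(yaw),np.sin(yaw)]);ey=np.array([-np.sin(yaw),np.cos(yaw)])
    X,Y=np.meshgrid(np.arange(-100,100),np.arange(-75,75))
    P=np.array(c)+(-Y[...,None]*px)*ex-(X[...,None]*px)*ey
    u=proj(n,np.c_[P.reshape(-1,2),np.full(X.size,.026)]).reshape(*X.shape,2).astype(np.float32)
    return cv2.remap(im,u[...,0],u[...,1],cv2.INTER_CUBIC)
if __name__=="__main__":
    tag=sys.argv[1];o=[]
    for n in("scene","top"):
        g=rect(n,cv2.imread(f"pics/{tag}{n[0]}.png"));gr=g.min(2).astype(float)
        print(n)
        for y in range(18,120,3):
            w=np.clip(gr[y,60:140].max()*.75-gr[y,60:140],0,None)
            k=np.where(w>0)[0]
            print(y,round((w*np.arange(60,140)).sum()/max(w.sum(),1e-9),1),k.min()+60 if len(k) else '',k.max()+60 if len(k) else '',end=' | ')
        print()
        o.append(cv2.resize(g,None,fx=2,fy=3))
    cv2.imwrite(f"pics/{tag}_r.png",np.hstack(o))
E
python3 rect.py x1
```

```text
scene
18 117.7 88 137 | 21 117.1 89 139 | 24 116.6 89 139 | 27 116.1 90 139 | 30 115.7 89 139 | 33 115.6 91 138 | 36 115.8 93 138 | 39 116.0 94 138 | 42 116.3 94 139 | 45 116.7 93 139 | 48 116.9 93 139 | 51 116.9 93 139 | 54 116.4 93 139 | 57 115.2 94 139 | 60 113.2 94 138 | 63 110.8 93 133 | 66 108.5 94 126 | 69 106.9 95 120 | 72 104.5 98 111 | 75 0.0   | 78 0.0   | 81 0.0   | 84 0.0   | 87 129.5 123 135 | 90 128.3 116 139 | 93 126.8 112 139 | 96 125.6 109 139 | 99 124.2 80 139 | 102 122.7 78 139 | 105 122.9 79 139 | 108 123.5 104 139 | 111 123.6 104 139 | 114 123.6 105 139 | 117 123.6 104 139 | 
top
18 103.9 79 134 | 21 102.7 83 121 | 24 102.4 86 119 | 27 102.2 87 117 | 30 101.6 87 116 | 33 101.1 87 116 | 36 100.9 87 115 | 39 101.0 88 115 | 42 100.9 88 114 | 45 100.7 88 114 | 48 100.6 88 114 | 51 100.5 87 114 | 54 100.1 88 113 | 57 100.0 88 112 | 60 100.3 89 112 | 63 100.6 90 111 | 66 100.6 92 109 | 69 100.6 98 103 | 72 0.0   | 75 0.0   | 78 0.0   | 81 0.0   | 84 0.0   | 87 0.0   | 90 0.0   | 93 108.9 102 116 | 96 109.1 100 119 | 99 109.1 98 121 | 102 108.8 98 121 | 105 108.7 98 121 | 108 108.7 97 121 | 111 108.2 60 121 | 114 106.0 60 121 | 117 105.4 60 121 |
```

View pics/x1_r.png

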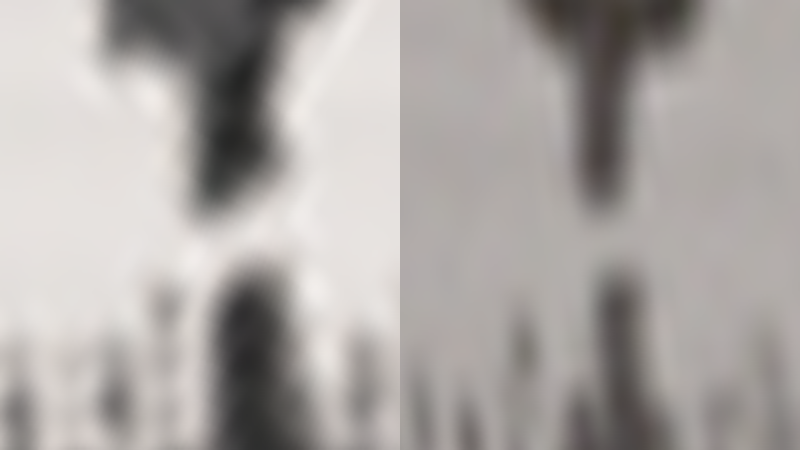

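The top view puts the pointer about 1.7 mm short of the nib, and the scene view about 2.4 mm. That is already inside 3 mm, but I'll regrip and wind another 0.1 rad for margin.

```bash
python3 - <<'E'
from h import *
st();print(rows([.5481,.1992,.16],2.693))
E
```

```text
t 12.93 pos [ 0.4795 -0.0977  0.2   ] yaw 2.6953 tilt 0.0066 F [0.5 0.3 0.3] M [ 0.12 -0.01 -0.  ] w 0.0871 q [ 1.36  0.3  -1.4   1.8   0.3   1.3   2.57]
[ 2.657 11.891  1.632  0.046  0.061  0.027]
```

carry_out:
  commands:
    - [[0,0.5,2.3,0,0,0,0],[0,1,4.6,0,0,0,0],[0,1.6,7,0,0,0,0],[0,2.1,9.5,0.3,0,0,0],[0,2.66,11.89,0.8,0,0,0],[0,2.66,11.89,1.63,0.05,0.06,0],[0,2.66,11.89,1.63,0.05,0.06,0.03],[0,2.66,11.89,1.63,0.05,0.06,0.03]]

```text
time: 13.92
ee_pos: [0.5483, 0.1984, 0.1605]
eef_rot: [0.223, 0.975, -0.0, 0.0]
ft_force: [-0.3, -0.1, 0.7]
width: 0.0875
```

```bash
python3 - <<'E'
from h import *
st();print(rows([.5481,.1992,.0665],2.693))
E
```

```text
t 13.93 pos [0.5483 0.1984 0.1605] yaw 2.6916 tilt 0.0007 F [-0.3 -0.1  0.7] M [ 0.13 -0.07 -0.05] w 0.0875 q [ 0.46  0.55 -1.17  1.61  0.52  1.33  1.9 ]
[ 0.022  0.026  3.76  -0.006  0.005 -0.016]
```

carry_out:
  commands:
    - [[0,0.02,0.03,1,0,0,0],[0,0.02,0.03,2,0,0,0],[0,0.02,0.03,3,0,0,0],[0,0.02,0.03,3.76,0,0,0],[0,0.02,0.03,3.76,0,0,0],[0,0.02,0.03,3.76,0,0,0],[255,0.02,0.03,3.76,0,0,0],[255,0.02,0.03,3.76,0,0,0],[255,0.02,0.03,3.76,0,0,0],[255,0.02,0.03,3.76,0,0,0],[255,0.02,0.03,3.76,0,0,0],[255,0.02,0.03,3.76,0,0,0]]

```text
time: 15.42
ee_pos: [0.5482, 0.1993, 0.0665]
eef_rot: [0.223, 0.975, -0.0, 0.0]
ft_force: [-0.6, -0.7, 0.1]
width: 0.0398
```

```bash
python3 - <<'E'
from h import *
st()
E
```

```text
t 15.43 pos [0.5482 0.1993 0.0665] yaw 2.6915 tilt 0.0006 F [-0.6 -0.7  0.1] M [ 0.15 -0.16  0.01] w 0.0398 q [ 0.4   0.64 -1.09  1.7   0.61  1.18  1.84]
```

carry_out:
  commands:
    - [[255,0,0,0,0,0,-0.4],[255,0,0,0,0,0,-0.8],[255,0,0,0,0,0,-1.15],[255,0,0,0,0,0,-1.15],[255,0,0,0,0,0,-1.15],[0,0,0,0,0,0,-1.15],[0,0,0,0,0,0,-1.15],[0,0,0,0,0,0,-1.15],[0,0,0,0,0,0,-1.15],[0,0,0,-1.5,0,0,-1.15],[0,0,0,-3,0,0,-1.15],[0,0,0,-5,0,0,-1.15]]

```text
time: 16.92
ee_pos: [0.5477, 0.199, 0.1921]
eef_rot: [0.174, 0.985, -0.001, -0.0]
ft_force: [0.5, -0.0, 0.7]
width: 0.0863
```

```bash
python3 - <<'E'
from h import *
st();print(rows([.48,-.08,.2],2.55))
E
```

```text
t 16.93 pos [0.5477 0.199  0.1921] yaw 2.792 tilt 0.0016 F [ 0.5 -0.   0.7] M [ 0.11 -0.14  0.  ] w 0.0863 q [ 0.48  0.54 -1.21  1.57  0.51  1.39  2.01]
[-1.2790e+00 -1.1412e+01 -2.9900e-01 -1.8000e-02 -6.0000e-03  2.7730e+00]
```

carry_out:
  commands:
    - [[0,-0.2,-2.2,-0.3,0,0,0.6],[0,-0.4,-4.4,-0.3,0,0,1.2],[0,-0.7,-6.6,-0.3,0,0,1.8],[0,-1,-9,-0.3,0,0,2.4],[0,-1.28,-11.4,-0.3,0,0,2.77],[0,-1.28,-11.4,-0.3,0,0,2.77],[0,-1.28,-11.4,-0.3,0,0,2.77]]

```text
time: 17.8
ee_pos: [0.4801, -0.0795, 0.2001]
eef_rot: [0.292, 0.957, -0.001, -0.0]
ft_force: [0.0, -0.0, -1.2]
width: 0.0869
```

```bash
python3 - <<'E'
from h import *
st()
a=r.camera("scene");b=r.camera("top")
cv2.imwrite("pics/x3s.png",a);cv2.imwrite("pics/x3t.png",b)
q=lambda im,x,y,w,k:cv2.resize(im[y:y+w,x:x+w],None,fx=k,fy=k,interpolation=cv2.INTER_CUBIC)
cv2.imwrite("pics/x4.png",np.hstack([q(a,345,140,110,3.6),q(b,145,185,110,3.6)]))
E
python3 rect.py x3
```

```text
t 17.8 pos [ 0.4801 -0.0795  0.2001] yaw 2.55 tilt 0.0016 F [ 0.  -0.  -1.2] M [ 0.14 -0.12  0.03] w 0.0869 q [ 1.29  0.26 -1.36  1.8   0.27  1.3   2.42]
scene
18 117.7 88 137 | 21 117.0 89 139 | 24 116.5 89 139 | 27 116.0 90 139 | 30 115.7 89 139 | 33 115.5 91 138 | 36 115.8 92 138 | 39 116.0 94 138 | 42 116.2 94 139 | 45 116.6 93 139 | 48 116.9 93 139 | 51 116.9 93 139 | 54 116.4 93 139 | 57 115.1 94 139 | 60 113.2 94 138 | 63 110.8 93 133 | 66 108.5 94 127 | 69 106.7 95 120 | 72 104.6 98 111 | 75 0.0   | 78 0.0   | 81 0.0   | 84 0.0   | 87 117.3 111 123 | 90 117.4 105 129 | 93 116.3 100 131 | 96 114.8 93 132 | 99 111.4 79 132 | 102 110.2 77 132 | 105 110.7 78 133 | 108 112.7 80 133 | 111 114.3 83 134 | 114 114.9 93 135 | 117 115.6 93 135 | 
top
18 104.3 79 134 | 21 102.8 83 122 | 24 102.4 86 119 | 27 102.1 87 117 | 30 101.7 86 117 | 33 101.3 86 116 | 36 101.2 86 115 | 39 101.2 87 115 | 42 100.9 88 115 | 45 100.7 88 114 | 48 100.5 88 114 | 51 100.4 88 113 | 54 100.0 88 113 | 57 100.0 89 112 | 60 100.2 89 112 | 63 100.4 90 111 | 66 100.3 92 109 | 69 100.1 95 105 | 72 0.0   | 75 0.0   | 78 0.0   | 81 0.0   | 84 0.0   | 87 0.0   | 90 0.0   | 93 95.8 90 102 | 96 98.2 89 108 | 99 99.7 89 110 | 102 100.1 89 112 | 105 100.2 88 112 | 108 100.3 89 112 | 111 100.3 60 112 | 114 98.8 60 112 | 117 97.5 60 112 |
```

View pics/x4.png

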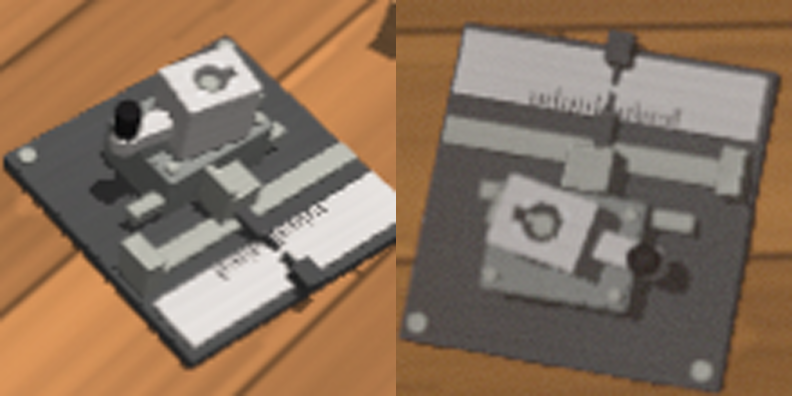

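View pics/x3_r.png

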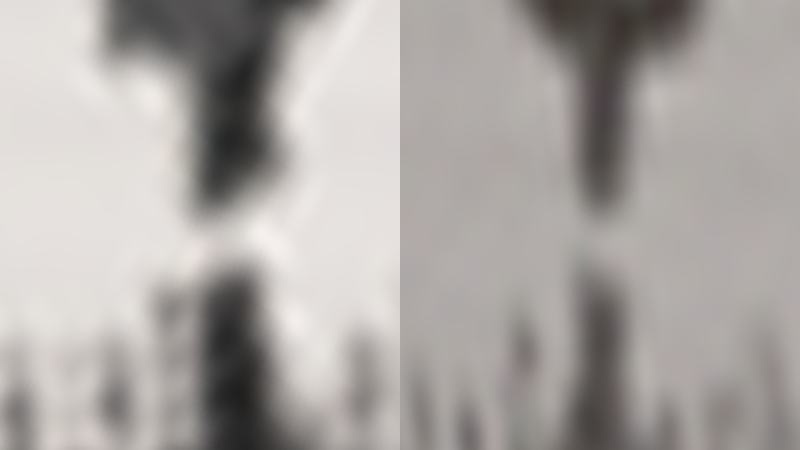

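View pics/x3s.png

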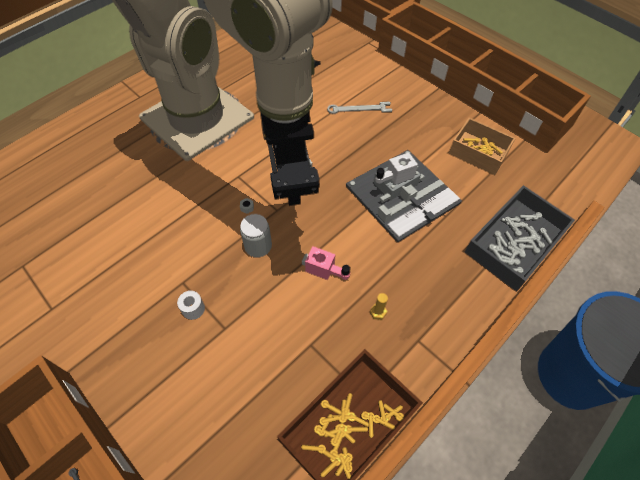

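The rectified views show pointer and nib in line: column 100 for both in the top view, and left edges within about 0.5 mm in the scene view. The shaft end sits just below the hub top, and the marker, tin and collar are where they were, so I'm handing in.

```bash
python3 - <<'E'
from bench import r
print(r.close_job())
E
```

```text
the job is handed in; nothing more can be done
None
```

The crank is on the shaft with its keyway over the key, and the stop's pointer stands opposite the marker's nib. I handed the job in at about 18 s; no verdict is reported.

- **Crank:** I gripped the silver crank by its flat sides and turned it to the key, seen at about -0.88 rad. It went down past the key to the collar without resistance: its underside came to about 53 mm, with about 2 N measured.
- **Winding:** I turned it about 2.0 rad counter-clockwise by the hub. A look from both cameras then showed the pointer still 1.7 mm (top) to 2.4 mm (scene) short. I regripped and wound 0.1 rad more, then let go and moved the arm clear.
- **Last checks:** In the top view the pointer and nib are in line to within about 0.3 mm along most of the pointer, with the blurred tip reading up to 1 mm off. The scene view shows their edges within about 0.5 mm. The crank looks fully seated, and the marker, tin and collar look unmoved.
- **What disagreed:** The two cameras' first estimates of the distance to wind differed, 38 mm and 42 mm. The gap from pointer tip to nib along gauge x read about 8 mm instead of 5 mm, because the blurred tips read short. Neither affected the final alignment.

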